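Fold down the inspection stand and lock its tilt plate level

TASK

Fold the inspection stand down for the night: first push its telescopic mast fully home, the thin inner tube before the thicker one. Then take the longer of the two loose keeper bars, press the sprung tilt plate down level with it and slide it right in under the two hooks, square across the plate, so that the plate stays down when you let go. Leave everything else on the bench where it is.

Things in the scene. Friction and masses are not known exactly. Their poses are not given: they have to be found in the camera images.
- stand: Fixed inspection stand on a grey base slab 250 x 170 x 20 (its x, y, z); its yaw varies. Origin at the centre of its underside, on the table. Along its x axis: free edge of the tilt plate at x = -100, two steel hooks at -60 to -24, plate hinge at +45, mast at +95 (on the middle line, y = 0).
- hooks (a point): Where the keeper bar's underside centre belongs when pushed in (stand x = -42, y = 0, z = 35), axes as the stand's, bar along y. Hooks left and right at stand y = +-55 to +-75: lip from x = -60 to -24, underside 47, top 54 above the table, open towards -x; upright at x = -32 to -24 stops the bar. The bar enters from -x, moving to +x.
- tilt_plate (a joint): Tilt in rad of the aluminium plate (145 from hinge to free edge, y -50 to +50, 6 thick): 0 = level on its stop (top face 35 above the table, 12 below the lips: the 8 thick bar has 4 to spare), 0.45 = raised by its spring, to which it returns when let go. Holding it level takes about 7 to 11 N at the bar. It rests at about 0.04 when locked by the bar.
- plate_edge (a point): Middle of the tilt plate's free edge, on its top face (moves with the plate).
- tube_in (a joint): How far the inner mast tube (diameter 22, with a black cap of diameter 32) stands out of the middle tube, m: 0 = fully home, up to 0.05. Stays where it is left; slides with about 2 N.
- tube_mid (a joint): How far the middle mast tube (diameter 32, with a collar of diameter 40) stands out of the outer tube (diameter 40, fixed on the stand), m: 0 = fully home, up to 0.05. Stays where it is left; slides with about 6 N.
- mast_top (a point): Centre of the flat top of the inner tube's cap, the top of the upright mast. 131 above the table when both tubes are home; pushing straight down on it moves the inner tube first, then the middle one.
- keeper: Loose steel keeper bar, the longer one: flat bar 20 x 150 x 8 (x, y, z) with an upright grip block 20 x 24 (x, y) at its middle, rising from 8 to 58. Symmetric. Origin at the centre of its underside; lies flat, block up, on the dark mat (mat top 3 above the table). About 0.25 kg.
- spare: Loose steel bar of the same shape but only 94 long: too short to reach the hooks; a bystander on the same mat. Which of the two lies nearer varies.
- pot_a: Bystander: clear glass pot, diameter 32, 62 high, on the mat between the bars. Origin at its foot.
- pot_b: Bystander: amber glass pot, diameter 32, 70 high, on the mat between the bars. Origin at its foot.
- vial: Bystander: small glass vial, diameter 26, 45 high, on the stand's base slab beside the mast. Origin at its foot.
- tin: Bystander: round steel tin, diameter 72, 40 high, in front between stand and mat. Origin at its foot.
- bottle: Bystander: amber bottle, diameter 54, 120 high, in the middle at the back, below the lamp shade. Origin at its foot.
- driver: Bystander: screwdriver 160 long, lying at the front left.
- wax: Bystander: white wax puck, diameter 56, 18 high, at the front right.
- lamp_shade (a point): Fixed white bench lamp, an obstacle in the middle at the back: centre of the lower rim of its shade (diameter 88, from 167 to 257 above the table). Its thin arm runs from the shade's top away from the robot, up to 276 high, to a round base 120 behind the shade.
Mind the look-alikes: they are no part of the job. Leave any purple or turquoise look-alike of the keeper alone.

How it is judged:
By the outcome, as a careful person would: the job done as asked, in the order asked, and still so for the second after the job is handed in, with the robot touching nothing.
It also fails if it takes over 64 s, if anything falls off the work surface, if the arm or the gripper's body presses on something with over 40 N, if the wrist force passes 120 N, or if a joint passes its speed limit or range.

ROBOT

A 6-joint arm with a two-finger parallel gripper is mounted at the origin on the work surface. World frame = base frame: x ahead of the robot, y to its left, z up, the work surface at z = 0. Lengths are in mm, angles in rad, forces in N, time in s.
With the tool pointing down it reaches from about 400 to 925 mm from the base axis. Payload 12.5 kg.
Tool frame: the origin (TCP) lies at the very end of the fingers, on their centre line; the grasp point (between the pads) lies env.grip_point_offset behind it (env.grip_point_offset is the distance from the TCP to the grasp point, in mm); y points along the fingers, z is the direction in which the jaws open and shut, and the axes are right-handed (so a half turn about y gives the same grasp; the last joint's range is limited). The gripper opens to 95 mm and grips with 3 to 60 N. Pads are 20 mm wide; open, the fingers measure 119 mm over their backs; the gripper's body (75 mm by 180 mm) begins 59 mm behind the grasp point.
Start: joints at [1.215, 0.491, 1.559, -0, 1.092, -0.106], TCP at [154.488, 605.624, 214.661] pointing down, gripper open.
Joint ranges: [-3.1, 3.1], [-0.84, 2.19], [0.05, 2.79], [-1.13, 4.28], [0.06, 2.93], [-2.69, 2.69]. Speed limits (rad/s): [2.22, 2.22, 2.79, 3.14, 3.14, 3.14].

INTERFACE

Orientations are given as [roll, pitch, yaw] about the fixed x, y, z axes, in that order (R = Rz(yaw) Ry(pitch) Rx(roll)).
In Python, from cell import readout, read_camera, env, nets gives the robot as it stands.
- The arm moves only by the tool apply_moves, never from a script. Its argument "increments" is a list of rows, each a list of 3 entries, a list of its own where there are three numbers: the shift along the tool's x, y, z in cm, then the turn, a rotation vector about the tool's x, y, z in degrees, then the finger opening in cm, from 0 to 9.51. A call has exactly 5 rows; each row shifts and turns the pose as measured when the row begins, along the tool's axes as they then stand; what a row does not reach is not made up. A row lasts 1/8 s, in which the tool goes at most 62.5 mm and 10.7 degrees, less where a joint would pass 70% of its speed; a pose out of reach is approached as far as the arm can. A call with a gripper value outside its range is refused whole. The fingers move at their own pace and stop on an object; the grip force is fixed at half the most. Time passes only in rows, so rows that do not move let the fingers close, or fill a call up. It gives the time, the measured TCP pose, the force and the opening at its end, in the units of the state.
- readout.state(): the state, without advancing time (a new reading comes with each control period).
- read_camera(name): name is "side" or "top" or "wrist"; returns a dict with "img" (384x512x3 uint8, red, green, blue), "vfov" (degrees; the focal length in pixels is half the picture's height over the tangent of half this angle, whatever the lens; pixels are square), "cx", "cy" (the principal point, pixels), "rvec" (rotation vector, rad) and "tvec" (3), from world to camera coordinates, as OpenCV has them; the wrist camera has in their place "mount" (4x4, takes a point from camera to tool coordinates, whose origin is the TCP and whose axes are the tool frame's). Camera axes: x right, y down, z forward; pixel columns grow to the right and rows downward; lengths in mm; the calibration is good to about 2 mm. A picture is of the moment at which its call begins: read the wrist's pose just before it. There is no depth.
- env.job_done(): hands the job in, once; it reports no verdict.
Trained networks look in a picture, given as the dict that the camera call returned (one of the last four; its "shot" number tells which), for a name from the list of things; names that differ only in an ending like _2 or _b are one class to them, and where a whole thing is asked for, a point or a joint stands for the part that bears it (a point fixed in the world has none). Each returns a list of dicts, best first, with "confidence" (0 to 1); they miss things now and then, are a little off and sometimes report something else, mostly with a low value. They report only what shows in the picture. A call takes as long as a camera call. They do not tell look-alikes from the thing itself.
- nets.look_for(picture, thing): "point" ([x, y, z] in mm, in the coordinates of the camera as it stood for that picture, good to about 4 mm: the middle of the surface that is visible of it).
- nets.mark_of(picture, thing): "point" ([x, y, z] in mm, in the coordinates of the camera as it stood for that picture, good to about 4 mm: a listed point, or the origin of a listed thing).
The state is a dict: "t": time; "joints": joint angles; "qvel": joint speeds; "tau": joint torques, N m; "eef_pos": TCP position; "tcp_rot": TCP orientation; "ft_force": force on the tool from outside, world axes, zero at the start; "moment": the same for the moment, N m; "opening": opening from 0.0 (shut) to 1.0 (fully open).
Only numpy, scipy, OpenCV 4.12 (cv2) and the standard library are available. Lean on these libraries where they do the work, as an engineer would, in place of code of your own. Each camera call takes 0.05 s, during which the arm holds its last target. There are 200 camera calls.

## Working session

There is one attempt and no reset: what is moved stays moved. The work goes in short steps, Python scripts to look and compute and a tool call to move; the robot and the scene stay as the last step left them, time stands still between calls to the robot, and variables do not carry over. Pictures are saved under pics/ and viewed, about 8 in all and at most 12, crops included, and the job is handed in when it is done.

Besides the shell and the picture viewer there is one more tool, called after "Emit:" by a JSON object that holds its "op" and its "data". apply_moves: Moves the arm, as the interface text tells. Its arguments: {"type":"object","properties":{"increments":{"type":"array"}},"required":["increments"]}

```bash
ls; mkdir -p pics; cat > h.py <<'E'
import numpy as np, cv2
from scipy.spatial.transform import Rotation as R
from cell import readout, read_camera, env, nets
def pose():
    s=readout.state(); return np.array(s['eef_pos']), R.from_euler('xyz',s['tcp_rot']).as_matrix(), s
def cam2w(pic,p,tp=None):
    p=np.array(p,float)
    if 'mount' in pic:
        m=np.array(pic['mount']); t,r=tp; return r@(m[:3,:3]@p+m[:3,3])+t
    rr=cv2.Rodrigues(np.array(pic['rvec'],float))[0]; return rr.T@(p-np.array(pic['tvec']).ravel())
def K(pic):
    f=192/np.tan(np.radians(pic['vfov'])/2); return np.array([[f,0,pic['cx']],[0,f,pic['cy']],[0,0,1]])
def extr(pic,tp=None):
    if 'mount' in pic:
        m=np.array(pic['mount']); t,r=tp; rc=r@m[:3,:3]; o=r@m[:3,3]+t; return rc,o
    rr=cv2.Rodrigues(np.array(pic['rvec'],float))[0]; return rr.T, -rr.T@np.array(pic['tvec']).ravel()
def ray(pic,u,v,z,tp=None):
    rc,o=extr(pic,tp); d=rc@np.linalg.inv(K(pic))@np.array([u,v,1.]); return o+d*(z-o[2])/d[2]
def proj(pic,p,tp=None):
    rc,o=extr(pic,tp); q=K(pic)@(rc.T@(np.array(p,float)-o)); return q[:2]/q[2]
def save(pic,name,crop=None,scale=1):
    im=pic['img'][:,:,::-1]
    if crop: im=im[crop[1]:crop[3],crop[0]:crop[2]]
    cv2.imwrite('pics/'+name,cv2.resize(im,None,fx=scale,fy=scale,interpolation=cv2.INTER_CUBIC))
E
cat > a.py <<'E'
from h import *
np.set_printoptions(precision=1,suppress=True)
t,r,s=pose(); print(s['t'],t,s['tcp_rot'],env.grip_point_offset); print(r)
ims=[]
for c in ['top','side']:
    p=read_camera(c); ims.append(p)
    print(c,p['vfov'],p['cx'],p['cy'],extr(p)[1])
    for n in ['stand','hooks','plate_edge','mast_top','keeper','spare','pot_a','pot_b','vial','tin','bottle','lamp_shade','wax','driver']:
        print(n,[(round(d['confidence'],2),cam2w(p,d['point']).round(0).tolist(),proj(p,cam2w(p,d['point'])).round(0).tolist()) for d in nets.mark_of(p,n)[:4]])
    save(p,c+'0.png',scale=1.5)
E
python3 a.py
```

```text
pics
0.0 [154.4 605.4 214.1] [-1.6  0.  -0.2] 18.8
[[ 1.  -0.   0.2]
 [-0.2 -0.   1. ]
 [-0.  -1.  -0. ]]
top 56.172629373098 251.41231213766798 190.78399567844187 [ 314.1  -23.5 1175.5]
stand [(0.64, [547.0, 212.0, 2.0], [174.0, 203.0])]
hooks [(0.61, [503.0, 208.0, 36.0], [174.0, 214.0])]
plate_edge [(0.64, [462.0, 216.0, 97.0], [167.0, 225.0])]
mast_top [(0.48, [642.0, 212.0, 192.0], [158.0, 159.0])]
keeper [(0.59, [634.0, -189.0, 3.0], [291.0, 166.0]), (0.56, [301.0, -167.0, 2.0], [297.0, 267.0])]
spare [(0.67, [501.0, -230.0, 4.0], [308.0, 203.0]), (0.65, [544.0, 210.0, -1.0], [175.0, 204.0])]
pot_a [(0.49, [576.0, -254.0, 6.0], [312.0, 181.0]), (0.48, [558.0, -174.0, 5.0], [289.0, 188.0])]
pot_b [(0.49, [576.0, -254.0, 6.0], [312.0, 181.0]), (0.48, [558.0, -174.0, 5.0], [289.0, 188.0])]
vial [(0.57, [648.0, 267.0, 20.0], [154.0, 174.0])]
tin [(0.68, [401.0, 16.0, 0.0], [237.0, 241.0])]
bottle [(0.74, [755.0, 41.0, -0.0], [220.0, 139.0])]
lamp_shade [(0.59, [777.0, -29.0, 172.0], [238.0, 110.0])]
wax [(0.72, [332.0, -334.0, -1.0], [347.0, 252.0]), (0.55, [646.0, 270.0, 15.0], [1
[... 800 characters left out ...]
]), (0.57, [553.0, -173.0, 5.0], [258.0, 187.0]), (0.21, [496.0, -222.0, -5.0], [278.0, 183.0])]
pot_b [(0.72, [571.0, -251.0, 4.0], [259.0, 171.0]), (0.57, [553.0, -173.0, 5.0], [258.0, 187.0]), (0.21, [496.0, -222.0, -5.0], [278.0, 183.0])]
vial [(0.49, [648.0, 263.0, 18.0], [174.0, 292.0]), (0.49, [329.0, -333.0, -0.0], [334.0, 170.0])]
tin [(0.68, [401.0, 12.0, 3.0], [294.0, 241.0])]
bottle [(0.98, [753.0, 41.0, -4.0], [172.0, 224.0]), (0.22, [573.0, -253.0, 3.0], [258.0, 171.0])]
lamp_shade [(0.64, [776.0, -28.0, 170.0], [167.0, 162.0])]
wax [(0.73, [332.0, -333.0, -1.0], [333.0, 170.0]), (0.24, [639.0, 207.0, 192.0], [179.0, 228.0])]
driver [(0.78, [291.0, 354.0, 2.0], [314.0, 371.0])]
```

View pics/top0.png

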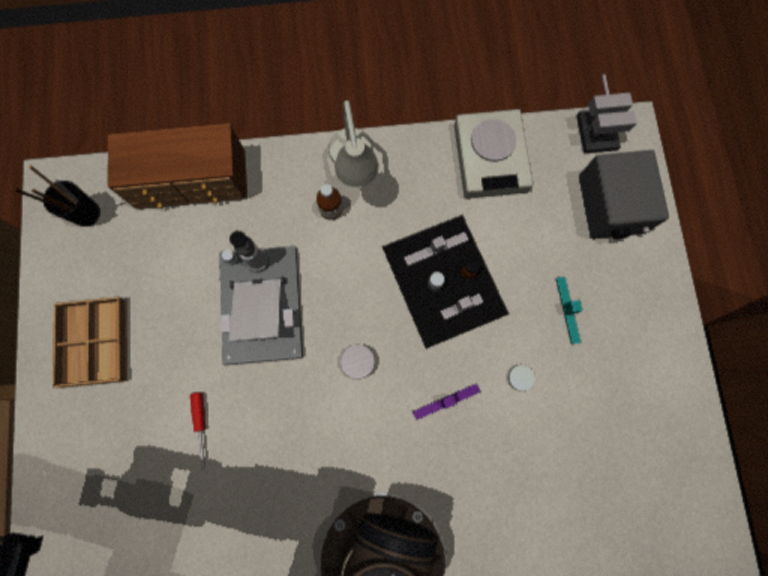

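View pics/side0.png

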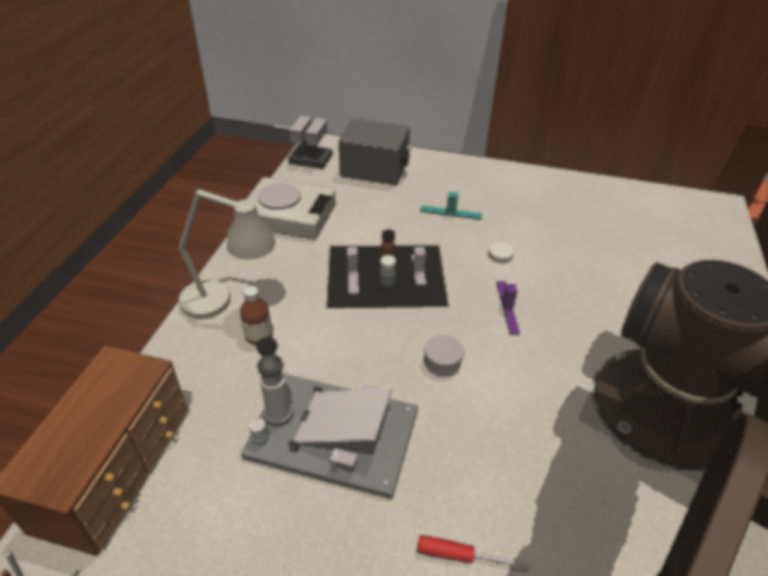

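Two pictures viewed. The candidates for the keeper in the top view (1.5x pixels) are:
- Grey bar at (437,248), the longer one, on the far side of the mat.
- Grey bar at (462,306), short, so the spare.
- Purple bar at (447,401).
- Turquoise bar at (569,310).

I choose the far grey bar and will check it in a close crop. The mast comes first.

```bash
cat >> h.py <<'E'
np.set_printoptions(precision=2,suppress=True)
def plan(target,jaw_yaw=None,show=True):
    """tool-frame shift [cm] and turn [deg] to a pointing-down pose; jaw_yaw = world direction (deg) of tool z (mod 180)"""
    t,r,s=pose(); d=r.T@(np.array(target,float)-t)/10
    if jaw_yaw is None: jaw_yaw=np.degrees(np.arctan2(r[1,2],r[0,2]))
    best=None
    for k in (0,180):
        a=np.radians(jaw_yaw+k); z=np.array([np.cos(a),np.sin(a),0]); y=np.array([0,0,-1.]); G=np.c_[np.cross(y,z),y,z]
        rv=np.degrees(R.from_matrix(r.T@G).as_rotvec())
        if best is None or np.linalg.norm(rv)<np.linalg.norm(best[0]): best=(rv,G)
    print('t',round(s['t'],2),'tcp',t,'F',np.array(s['ft_force']),'open',round(s['opening'],3),'\nnow-frame shift cm',d,'| final-frame shift cm',best[1].T@r@d,'| turn deg',best[0],'| q',np.array(s['joints']))
E
python3 - <<'E'
from h import *
plan([640,211,240])
plan([640,211,240],90)
p=read_camera('top'); im=p['img']
# keeper/spare/stand crops
a=im[140:225,250:345]; b=im[150:250,135:215]
cv2.imwrite('pics/crop1.png',np.hstack([cv2.resize(x[:,:,::-1],(400,400),interpolation=cv2.INTER_CUBIC) for x in (a,b)]))
E
```

```text
t 1.5 tcp [154.5  605.61 214.64] F [-0.39 -0.02  0.13] open 1.003 
now-frame shift cm [ 56.8   -2.54 -26.23] | final-frame shift cm [ 56.8   -2.54 -26.23] | turn deg [-0.  0. -0.] | q [ 1.22  0.49  1.56  0.    1.09 -0.11]
t 1.5 tcp [154.5  605.61 214.64] F [-0.39 -0.02  0.13] open 1.003 
now-frame shift cm [ 56.8   -2.54 -26.23] | final-frame shift cm [ 48.55  -2.54 -39.46] | turn deg [ -0.   -14.31  -0.  ] | q [ 1.22  0.49  1.56  0.    1.09 -0.11]
```

View pics/crop1.png

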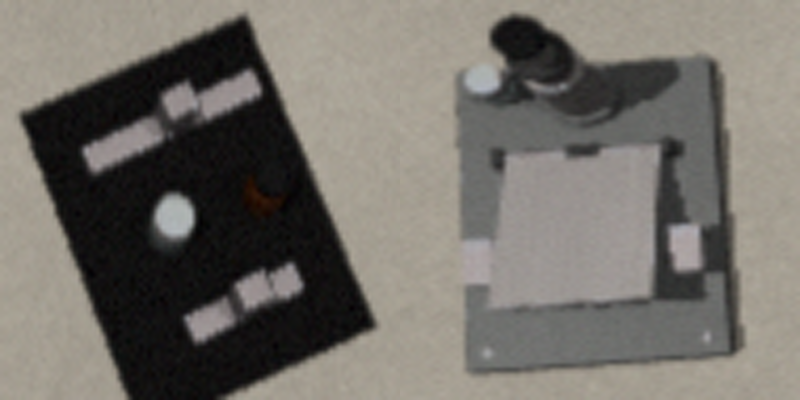

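The crop confirms it: the far bar, with ends at about (272,174) and (311,158) px, is clearly longer than the near one, so it is the keeper. The slab corners are readable too.

```bash
python3 - <<'E'
from h import *
p=read_camera('top')
e=[ray(p,u,v,11) for u,v in [(271.9,174),(310.6,157.8)]]
d=e[0]-e[1]; print('keeper',e,np.linalg.norm(d),(e[0]+e[1])/2,np.degrees(np.arctan2(d[1],d[0])))
c=[ray(p,u,v,20) for u,v in [(149,242.5),(200.6,238.3),(146.6,165.5),(197.6,164.3)]]
print('stand',c,np.mean(c,0)); 
for a,b in ((0,2),(1,3),(1,0),(3,2)):
    d=c[b]-c[a]; print(np.linalg.norm(d),np.degrees(np.arctan2(d[1],d[0])))
E
```

```text
keeper [array([ 611.11, -121.61,   11.  ]), array([ 654.22, -257.86,   11.  ])] 142.89903656357885 [ 632.67 -189.74   11.  ] 107.55666194660552
stand [array([423.8, 293.9,  20. ]), array([420.72, 129.35,  20.  ]), array([679.51, 291.54,  20.  ]), array([666.72, 122.06,  20.  ])] [547.69 209.21  20.  ]
255.7172682815753 -0.5281941713728265
246.10962489838707 -1.6964068986967138
164.578277831013 88.92611022075953
169.95959977754032 85.68452186590882
```

Emit:
{"op": "apply_moves", "data": {"increments": [[[5.6, -0.3, -2.6], [0, 0, 0], 0], [[5.6, -0.3, -2.6], [0, 0, 0], 0], [[5.6, -0.3, -2.6], [0, 0, 0], 0], [[5.6, -0.3, -2.6], [0, 0, 0], 0], [[5.6, -0.3, -2.6], [0, 0, 0], 0]]}}

```text
t: 2.22
eef_pos: [395.8, 409.4, 229.7]
tcp_rot: [-1.569, -0.0, -0.242]
ft_force: [1.8, 1.4, -0.6]
opening: 0.531
```

Emit:
{"op": "apply_moves", "data": {"increments": [[[5.6, -0.2, -2.6], [0, -2.7, 0], 0], [[5.6, -0.2, -2.6], [0, -2.7, 0], 0], [[5.6, -0.2, -2.6], [0, -2.7, 0], 0], [[5.6, -0.2, -2.6], [0, -2.7, 0], 0], [[5.0, -0.2, -2.0], [0, -2.7, 0], 0]]}}

```text
t: 2.85
eef_pos: [651.1, 242.1, 241.2]
tcp_rot: [-1.568, -0.002, -0.001]
ft_force: [-0.1, 1.0, -0.3]
opening: 0.026
```

```bash
python3 - <<'E'
from h import *
plan([640,211,220],90)
t,r,s=pose(); p=read_camera('wrist'); tp=(t,r)
print(p['vfov'],extr(p,tp))
for n in ['mast_top','hooks','plate_edge','stand','vial']:
    print(n,[(round(d['confidence'],2),cam2w(p,d['point'],tp).round(0).tolist(),proj(p,cam2w(p,d['point'],tp),tp).round(0).tolist()) for d in nets.mark_of(p,n)[:3]])
save(p,'w1.png')
E
```

```text
t 2.85 tcp [651.08 242.11 241.17] F [-0.09  0.98 -0.29] open 0.026 
now-frame shift cm [-1.11  2.11 -3.12] | final-frame shift cm [-1.11  2.12 -3.11] | turn deg [-0.13 -0.06  0.14] | q [ 0.26  0.57  1.34  0.    1.23 -1.31]
60.742061659677596 (array([[ 0.  ,  0.96,  0.27],
       [ 1.  , -0.  ,  0.  ],
       [ 0.  ,  0.27, -0.96]]), array([576.45, 241.91, 412.18]))
mast_top [(0.96, [642.0, 213.0, 196.0], [213.0, 198.0]), (0.64, [756.0, 42.0, -0.0], [109.0, 237.0])]
hooks [(0.56, [500.0, 214.0, 34.0], [229.0, 24.0])]
plate_edge []
stand [(0.7, [546.0, 211.0, 1.0], [229.0, 73.0])]
vial [(0.75, [655.0, 269.0, 19.0], [278.0, 166.0])]
```

View pics/w1.png

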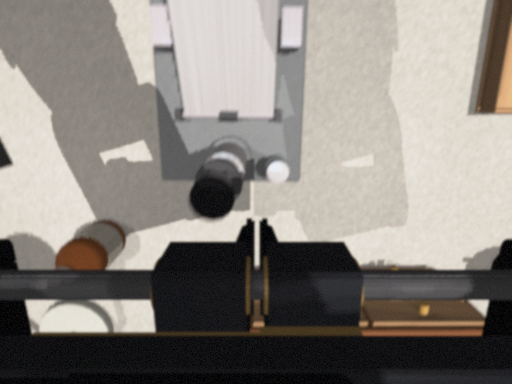

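Fourth picture: the black cap is at about (213,197), the vial at (277,171) is clear of it, and the plate is up. The cap measures about (641,212,194), which agrees with the top and side cameras.

Emit:
{"op": "apply_moves", "data": {"increments": [[[-1.0, 0, -3.0], [0, 0, 0], 0], [[0, 1, 0], [0, 0, 0], 0], [[0, 2, 0], [0, 0, 0], 0], [[0, 1, 0], [0, 0, 0], 0], [[0, 0.8, 0], [0, 0, 0], 0]]}}

```text
t: 3.78
eef_pos: [635.2, 219.5, 193.1]
tcp_rot: [-1.567, -0.004, 0.004]
ft_force: [-0.2, -0.8, 1.9]
opening: 0.004
```

Emit:
{"op": "apply_moves", "data": {"increments": [[[0, 0.8, 0], [0, 0, 0], 0], [[0, 0.8, 0], [0, 0, 0], 0], [[0, 0.8, 0], [0, 0, 0], 0], [[0, 0.8, 0], [0, 0, 0], 0], [[0, 0.8, 0], [0, 0, 0], 0]]}}

```text
t: 4.4
eef_pos: [635.4, 220.1, 151.6]
tcp_rot: [-1.567, -0.005, 0.005]
ft_force: [-2.2, -1.7, 5.2]
opening: 0.007
```

Emit:
{"op": "apply_moves", "data": {"increments": [[[0, 0.8, 0], [0, 0, 0], 0], [[0, 0.8, 0], [0, 0, 0], 0], [[0, 0.4, 0], [0, 0, 0], 0], [[0, 0.3, 0], [0, 0, 0], 0], [[0, 0.3, 0], [0, 0, 0], 0]]}}

```text
t: 5.03
eef_pos: [635.6, 220.3, 130.8]
tcp_rot: [-1.566, -0.009, 0.005]
ft_force: [-13.2, -4.2, 30.8]
opening: 0.005
```

Emit:
{"op": "apply_moves", "data": {"increments": [[[0, -3, 0], [0, 0, 0], 0], [[0, -5, 0], [0, 10, 0], 2], [[0, -4, 0], [0, 10, 0], 5], [[0, 0, 0], [0, 10, 0], 5], [[0, 0, 0], [0, 10, 0], 5]]}}

```text
t: 5.65
eef_pos: [634.9, 220.2, 254.1]
tcp_rot: [-1.56, -0.004, -0.715]
ft_force: [0.5, 0.1, -0.3]
opening: 0.367
```

```bash
cat > m.py <<'E'
from h import *
import sys
def marks(cam,names):
    t,r,s=pose(); p=read_camera(cam); tp=(t,r)
    for n in names: print(cam,n,[(round(d['confidence'],2),cam2w(p,d['point'],tp).round(0).tolist(),proj(p,cam2w(p,d['point'],tp),tp).round(0).tolist()) for d in nets.mark_of(p,n)[:3]])
    return p,tp
E
python3 - <<'E'
from m import *
marks('side',['mast_top']);marks('top',['mast_top'])
plan([615,-195,230],17.5)
E
```

```text
side mast_top [(0.42, [639.0, 209.0, 128.0], [182.0, 247.0])]
top mast_top [(0.47, [641.0, 214.0, 130.0], [162.0, 165.0])]
t 5.85 tcp [634.83 220.16 253.6 ] F [ 0.38  0.12 -0.22] open 0.509 
now-frame shift cm [ 25.36   2.12 -32.95] | final-frame shift cm [ 39.     2.36 -14.37] | turn deg [-0.61 32.15  0.03] | q [ 0.23  0.52  1.39  0.    1.22 -0.63]
```

Emit:
{"op": "apply_moves", "data": {"increments": [[[3.9, 0.3, -4.6], [0, 10.6, 0], 5], [[4.7, 0.4, -3.8], [0, 10.6, 0], 5], [[5.3, 0.4, -2.9], [0, 10.6, 0], 5], [[5.6, 0.4, -2.1], [0, 0, 0], 5], [[5.6, 0.4, -2.1], [0, 0, 0], 5]]}}

```text
t: 6.48
eef_pos: [629.4, -84.5, 230.2]
tcp_rot: [-1.561, 0.003, -1.25]
ft_force: [1.0, -0.3, 0.1]
opening: 0.526
```

```bash
python3 - <<'E'
from m import *
plan([633,-190,200],17.5)
E
```

```text
t 6.47 tcp [629.4  -84.47 230.19] F [ 1.01 -0.35  0.09] open 0.526 
now-frame shift cm [10.14  2.96 -3.02] | final-frame shift cm [10.17  3.02 -2.83] | turn deg [-0.56  0.89 -0.19] | q [-0.24  0.49  1.52  0.01  1.13 -0.57]
```

Emit:
{"op": "apply_moves", "data": {"increments": [[[4.5, 0.5, -1.5], [-0.5, 0.9, 0], 5], [[4.0, 0.8, -1.0], [0, 0, 0], 5], [[1.3, 0.6, 0], [0, 0, 0], 5], [[0, 0, 0], [0, 0, 0], 5], [[0, 0, 0], [0, 0, 0], 5]]}}

```text
t: 7.1
eef_pos: [635.2, -190.9, 208.1]
tcp_rot: [-1.572, 0.005, -1.255]
ft_force: [-0.6, 0.2, -0.0]
opening: 0.527
```

```bash
python3 - <<'E'
from m import *
plan([633,-190,15],17.5)
p,tp=marks('wrist',['keeper','spare','pot_a'])
save(p,'w2.png',scale=1.5); np.save('w2tp.npy',np.c_[tp[1],tp[0]])
E
```

```text
t 7.1 tcp [ 635.16 -190.94  208.14] F [-0.59  0.17 -0.05] open 0.527 
now-frame shift cm [-0.05 19.32 -0.16] | final-frame shift cm [-0.15 19.31 -0.18] | turn deg [ 0.04  0.57 -0.3 ] | q [-0.39  0.55  1.46  0.    1.13 -0.71]
wrist keeper [(0.63, [632.0, -182.0, 1.0], [256.0, 159.0])]
wrist spare [(0.59, [498.0, -229.0, 4.0], [134.0, 162.0])]
wrist pot_a [(0.87, [553.0, -170.0, 1.0], [194.0, 128.0]), (0.59, [574.0, -248.0, 3.0], [193.0, 197.0])]
```

View pics/w2.png

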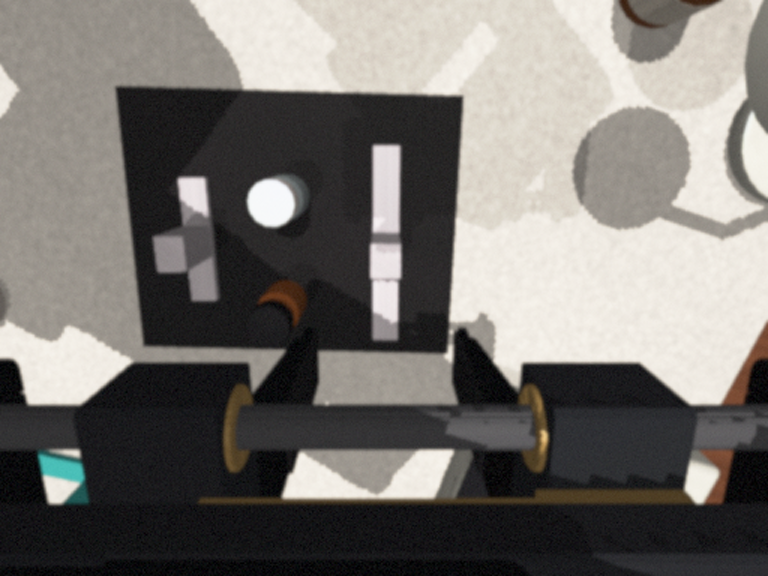

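Fifth picture: the long bar runs from (386,145) to (385,340) in 1.5x pixels with its block at about (385,262), centred between the fingers. The pots lie clear to its left.

```bash
python3 - <<'E'
from m import *
m=np.load('w2tp.npy'); tp=(m[:,3],m[:,:3]); p=read_camera('wrist')
e=[ray(p,u/1.5,v/1.5,z,tp) for u,v,z in [(386,145,11),(385,340,11),(386.5,281,61),(385,243,61)]]
d=e[0]-e[1]; print(e,np.linalg.norm(d),(e[0]+e[1])/2,np.degrees(np.arctan2(d[1],d[0])))
c=(e[0]+e[1])/2
plan([c[0],c[1],60],np.degrees(np.arctan2(d[1],d[0]))-90)
E
```

```text
[array([ 611.39, -115.31,   11.  ]), array([ 657.34, -258.29,   11.  ]), array([ 639.11, -199.3 ,   61.  ]), array([ 630.15, -175.13,   61.  ])] 150.18264495579658 [ 634.36 -186.8    11.  ] 107.81799305453092
t 7.35 tcp [ 635.2  -191.29  208.46] F [-0.17  0.01 -0.11] open 0.525 
now-frame shift cm [-0.38 14.85  0.07] | final-frame shift cm [-0.45 14.85  0.06] | turn deg [ 0.02  0.21 -0.27] | q [-0.39  0.55  1.46  0.    1.13 -0.71]
```

Emit:
{"op": "apply_moves", "data": {"increments": [[[-0.4, 4, 0], [0, 0.2, 0], 5], [[0, 5, 0], [0, 0, 0], 5], [[0, 5, 0], [0, 0, 0], 5], [[0, 3, 0], [0, 0, 0], 5], [[0, 1.5, 0], [0, 0, 0], 5]]}}

```text
t: 7.98
eef_pos: [636.2, -185.1, 22.0]
tcp_rot: [-1.565, 0.0, -1.256]
ft_force: [0.7, -0.5, 0.2]
opening: 0.527
```

```bash
python3 - <<'E'
from m import *
plan([634.4,-187,15],17.8)
E
```

```text
t 7.97 tcp [ 636.15 -185.06   21.97] F [ 0.69 -0.54  0.25] open 0.527 
now-frame shift cm [ 0.13  0.7  -0.23] | final-frame shift cm [ 0.13  0.7  -0.23] | turn deg [-0.31  0.22 -0.  ] | q [-0.38  0.76  1.62  0.    0.76 -0.7 ]
```

Emit:
{"op": "apply_moves", "data": {"increments": [[[0.1, 0.6, -0.2], [-0.3, 0.2, 0], 5], [[0, 0.1, 0], [0, 0, 0], 4], [[0, 0, 0], [0, 0, 0], 1], [[0, 0, 0], [0, 0, 0], 1], [[0, 0, 0], [0, 0, 0], 1]]}}

```text
t: 8.6
eef_pos: [635.9, -187.0, 17.8]
tcp_rot: [-1.568, -0.003, -1.259]
ft_force: [-0.5, -0.0, -1.9]
opening: 0.208
```

Emit:
{"op": "apply_moves", "data": {"increments": [[[0, 0, 0], [0, 0, 0], 1], [[0, -1, 0], [0, 0, 0], 1], [[0, -5, 0], [0, 0, 0], 1], [[0, -6, 0], [0, 0, 0], 1], [[0, -6, 0], [0, 0, 0], 1]]}}

```text
t: 9.22
eef_pos: [633.5, -186.0, 199.4]
tcp_rot: [-1.575, 0.003, -1.26]
ft_force: [1.2, -0.2, -1.3]
opening: 0.209
```

```bash
python3 - <<'E'
from m import *
a=np.radians(-1.5); C=np.array([546,211.5,0])
plan([634.4,-187,200],17.8)
rz=R.from_euler('z',a).as_matrix()
plan((C+rz@np.array([-78,0,180])),-1.5)
E
```

```text
t 9.22 tcp [ 633.51 -186.01  199.43] F [ 1.22 -0.2  -1.33] open 0.209 
now-frame shift cm [ 0.12 -0.06  0.05] | final-frame shift cm [ 0.12 -0.06  0.05] | turn deg [ 0.24  0.03 -0.19] | q [-0.39  0.56  1.48 -0.    1.11 -0.7 ]
t 9.22 tcp [ 633.51 -186.01  199.43] F [ 1.22 -0.2  -1.33] open 0.209 
now-frame shift cm [-43.1    2.1   -3.51] | final-frame shift cm [-39.51   1.94 -17.59] | turn deg [ 0.27 19.33 -0.15] | q [-0.39  0.56  1.48 -0.    1.11 -0.7 ]
```

Emit:
{"op": "apply_moves", "data": {"increments": [[[-4.0, 0, -0.3], [0, 9.6, 0], 1], [[-5.8, 0, -1.5], [0, 9.6, 0], 1], [[-5.5, 0, -2.4], [0, 0, 0], 1], [[-5.5, 0, -2.4], [0, 0, 0], 1], [[-5.5, 0, -2.4], [0, 0, 0], 1]]}}

```text
t: 9.85
eef_pos: [528.7, 76.9, 207.7]
tcp_rot: [-1.562, -0.001, -1.612]
ft_force: [1.1, 1.2, -2.1]
opening: 0.206
```

```bash
python3 - <<'E'
from m import *
a=np.radians(-1.5); C=np.array([546,211.5,0])
rz=R.from_euler('z',a).as_matrix()
plan((C+rz@np.array([-78,0,200])),-1.5)
E
```

```text
t 9.85 tcp [528.74  76.94 207.66] F [ 1.09  1.18 -2.11] open 0.206 
now-frame shift cm [-13.4    0.69  -6.64] | final-frame shift cm [-13.5    0.77  -6.43] | turn deg [-0.5  -0.86  0.09] | q [ 0.02  0.37  1.79 -0.    0.97  0.06]
```

Emit:
{"op": "apply_moves", "data": {"increments": [[[-5.4, 0.1, -2.6], [-0.5, -0.8, 0], 1], [[-5.0, 0.1, -2.4], [0, 0, 0], 1], [[-2.8, 0.1, -1.4], [0, 0, 0], 1], [[0, 0.1, 0], [0, 0, 0], 1], [[0, 0, 0], [0, 0, 0], 1]]}}

```text
t: 10.48
eef_pos: [464.7, 217.9, 206.6]
tcp_rot: [-1.567, -0.0, -1.593]
ft_force: [-0.1, -0.2, -1.7]
opening: 0.206
```

```bash
python3 - <<'E'
from m import *
a=np.radians(-1.5); C=np.array([546,211.5,0])
rz=R.from_euler('z',a).as_matrix()
plan((C+rz@np.array([-78,0,180])),-1.5)
p,tp=marks('wrist',['hooks','stand','plate_edge','keeper','mast_top'])
save(p,'w3.png',scale=1.5); np.save('w3tp.npy',np.c_[tp[1],tp[0]])
for c in ('side','top'):p,_=marks(c,['keeper','hooks','stand','plate_edge'])
im=p['img'][140:260,120:230,::-1]; cv2.imwrite('pics/t3.png',cv2.resize(im,None,fx=5,fy=5,interpolation=cv2.INTER_CUBIC))
E
```

```text
t 10.47 tcp [464.73 217.9  206.58] F [-0.15 -0.24 -1.67] open 0.206 
now-frame shift cm [0.43 2.66 0.33] | final-frame shift cm [0.43 2.66 0.34] | turn deg [-0.19  0.25  0.01] | q [ 0.31  0.34  1.84 -0.    0.96  0.33]
wrist hooks [(0.2, [642.0, 211.0, 133.0], [483.0, 202.0])]
wrist stand [(0.61, [545.0, 217.0, -2.0], [324.0, 165.0])]
wrist plate_edge []
wrist keeper [(0.66, [461.0, 220.0, 194.0], [251.0, 225.0])]
wrist mast_top [(0.81, [644.0, 212.0, 134.0], [486.0, 202.0]), (0.63, [754.0, 41.0, -3.0], [478.0, 293.0])]
side keeper [(0.94, [465.0, 218.0, 193.0], [253.0, 248.0]), (0.91, [301.0, -168.0, 5.0], [337.0, 203.0])]
side hooks [(0.93, [505.0, 212.0, 39.0], [237.0, 284.0])]
side stand [(0.83, [543.0, 215.0, 4.0], [222.0, 289.0]), (0.51, [330.0, -331.0, -1.0], [333.0, 170.0])]
side plate_edge [(0.73, [294.0, 351.0, -1.0], [313.0, 370.0]), (0.6, [464.0, 216.0, 96.0], [253.0, 275.0])]
top keeper [(0.84, [303.0, -170.0, 4.0], [298.0, 266.0]), (0.62, [471.0, -459.0, 1.0], [378.0, 206.0]), (0.56, [465.0, 218.0, 192.0], [159.0, 220.0])]
top hooks [(0.66, [505.0, 211.0, 36.0], [173.0, 214.0])]
top stand [(0.63, [546.0, 211.0, -2.0], [174.0, 203.0])]
top plate_edge [(0.69, [467.0, 214.0, 93.0], [168.0, 224.0]), (0.23, [501.0, 208.0, 34.0], [174.0, 215.0])]
```

View pics/w3.png

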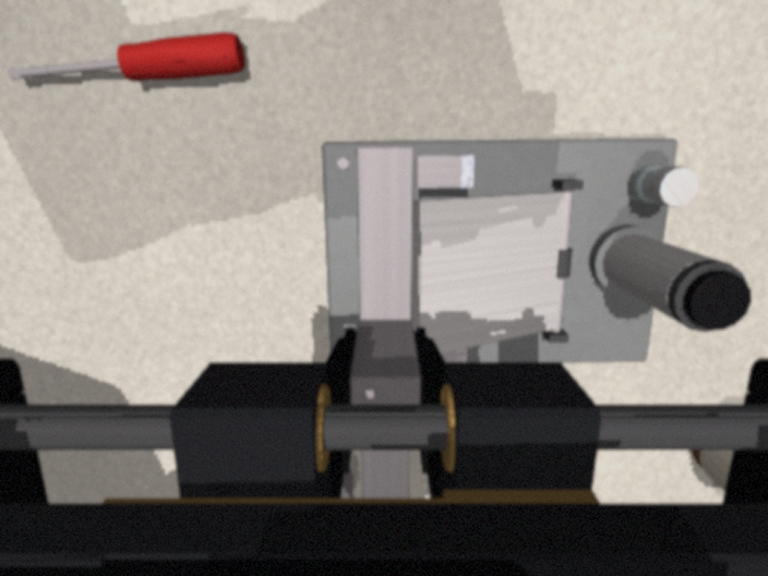

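```bash
python3 - <<'E'
from m import *
m=np.load('w3tp.npy'); tp=(m[:,3],m[:,:3]); p=read_camera('wrist')
q=lambda u,v,z: ray(p,u/1.5,v/1.5,z,tp)
tl,tr,br=q(323,143,20),q(677,140,20),q(646,361,20)
d=tr-tl; print(tl,tr,br,'yaw',np.degrees(np.arctan2(d[1],d[0])),np.linalg.norm(d),np.linalg.norm(tr-br),'C',(tl+br)/2)
d=tr-br;print('yaw2',np.degrees(np.arctan2(-d[0],d[1])))
h1,h2=q(474,155,54),q(474,188,54); print('hook',h1,h2)
b1,b2,b3,b4=q(360,148,200),q(411.5,148,200),q(360,320,200),q(412,320,200)
print('bar',b1,b2,b3,b4,'yaw',[np.degrees(np.arctan2(-(u-v)[0],(u-v)[1])) for u,v in ((b1,b3),(b2,b4))])
E
```

```text
[423.93 298.24  20.  ] [671.67 294.96  20.  ] [669.79 127.53  20.  ] yaw -0.7591640659623574 247.76836247503843 167.4447524255022 C [546.86 212.88  20.  ]
yaw2 -0.6443268645255523
hook [523.67 288.26  54.  ] [524.22 267.55  54.  ]
bar [457.69 293.2  200.  ] [475.64 292.82 200.  ] [455.49 229.88 200.  ] [475.37 229.43 200.  ] yaw [np.float64(-1.9900367841480897), np.float64(-0.2378948433564711)]
```

View pics/t3.png

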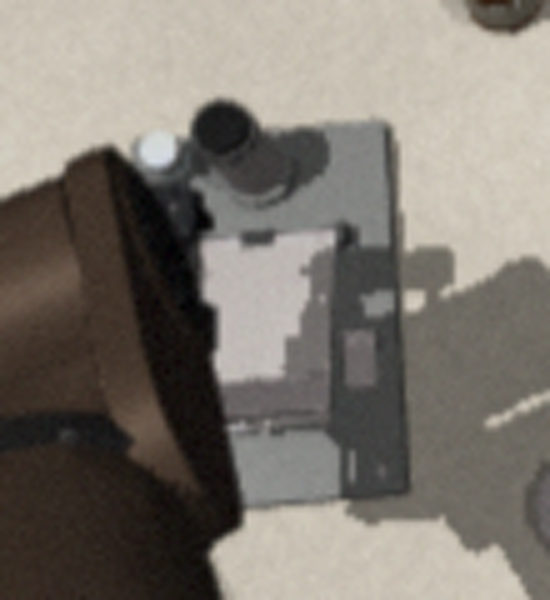

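Pictures six and seven: the bar is held straight, and its upper end is at (360–411,148) in the wrist view. The slab corners give a stand centre of about (546.7,212.7) and a yaw of about -0.8°, and the hook corner at (474,155) agrees to within 1 mm.

```bash
cat > s.py <<'E'
from m import *
import sys
C=np.array([546.7,212.7,0]); rz=R.from_euler('z',np.radians(-0.8)).as_matrix()
def S(x,y,z): return C+rz@np.array([x,y,z],float)
def where():
    t,r,s=pose(); print('TCP in stand',rz.T@(t-C))
if __name__=='__main__':
    where(); plan(S(*map(float,sys.argv[1:4])),-0.8)
E
python3 s.py -78 0 120
```

```text
TCP in stand [-82.16   4.3  206.2 ]
t 11.32 tcp [464.61 218.15 206.2 ] F [ 0.33 -0.92 -2.45] open 0.21 
now-frame shift cm [0.42 8.62 0.4 ] | final-frame shift cm [0.43 8.62 0.42] | turn deg [-0.16 -0.46  0.01] | q [ 0.31  0.34  1.84 -0.    0.96  0.33]
```

Emit:
{"op": "apply_moves", "data": {"increments": [[[0.4, 2, 0.4], [-0.1, -0.4, 0], 1], [[0, 3, 0], [0, 0, 0], 1], [[0, 2.4, 0], [0, 0, 0], 1], [[0, 0.8, 0], [0, 0, 0], 1], [[0, 0, 0], [0, 0, 0], 1]]}}

```text
t: 11.95
eef_pos: [469.6, 214.4, 123.1]
tcp_rot: [-1.567, 0.001, -1.585]
ft_force: [0.1, -0.4, -2.5]
opening: 0.211
```

```bash
python3 s.py -78 0 80
```

```text
TCP in stand [-77.09   0.59 123.11]
t 11.95 tcp [469.63 214.37 123.11] F [ 0.07 -0.41 -2.52] open 0.211 
now-frame shift cm [ 0.06  4.31 -0.11] | final-frame shift cm [ 0.06  4.31 -0.09] | turn deg [-0.2  -0.03 -0.03] | q [ 0.3   0.46  1.92 -0.    0.76  0.32]
```

Emit:
{"op": "apply_moves", "data": {"increments": [[[0, 1, -0.2], [-0.2, 0, 0], 1], [[0, 1, 0], [0, 0, 0], 1], [[0, 1, 0], [0, 0, 0], 1], [[0, 0.8, 0], [0, 0, 0], 1], [[0, 0.5, 0], [0, 0, 0], 1]]}}

```text
t: 12.58
eef_pos: [468.3, 214.8, 79.8]
tcp_rot: [-1.568, 0.002, -1.585]
ft_force: [-0.9, -0.0, 3.5]
opening: 0.21
```

```bash
python3 s.py -78 0 51
```

```text
TCP in stand [-78.43   1.03  79.77]
t 12.57 tcp [468.29 214.83  79.77] F [-0.93 -0.04  3.53] open 0.21 
now-frame shift cm [0.11 2.88 0.03] | final-frame shift cm [0.1  2.88 0.04] | turn deg [-0.17 -0.01 -0.09] | q [0.3  0.53 1.96 0.   0.65 0.31]
```

Emit:
{"op": "apply_moves", "data": {"increments": [[[0.1, 0.8, 0], [-0.2, 0, 0], 1], [[0, 0.7, 0], [0, 0, 0], 1], [[0, 0.6, 0], [0, 0, 0], 1], [[0, 0.5, 0], [0, 0, 0], 1], [[0, 0.2, 0], [0, 0, 0], 1]]}}

```text
t: 13.2
eef_pos: [467.5, 213.8, 49.6]
tcp_rot: [-1.573, 0.001, -1.585]
ft_force: [-2.4, 0.1, 5.5]
opening: 0.21
```

```bash
python3 s.py -78 0 51; python3 - <<'E'
from m import *
p=read_camera('wrist'); save(p,'w4.png',scale=1.5)
E
```

```text
TCP in stand [-79.19   0.01  49.64]
t 13.2 tcp [467.52 213.81  49.64] F [-2.39  0.06  5.54] open 0.21 
now-frame shift cm [ 0.   -0.14  0.12] | final-frame shift cm [ 0.   -0.14  0.12] | turn deg [ 0.15 -0.04 -0.08] | q [0.3  0.58 1.98 0.   0.58 0.31]
```

View pics/w4.png

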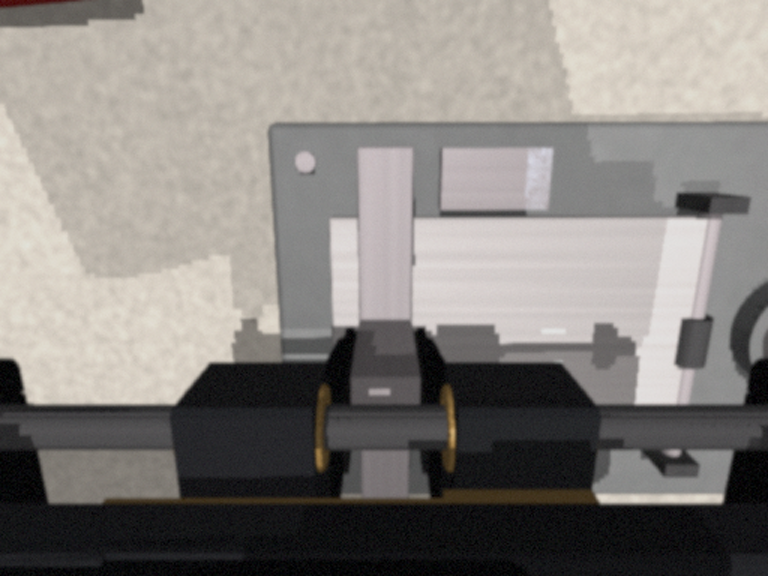

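Eighth picture: the plate is level, and the bar at (360–412,148) lines up with the hook's outer end at (442–552,148), lying in front of it. Now I slide it in.

Emit:
{"op": "apply_moves", "data": {"increments": [[[0, 0, 0.6], [0.1, 0, 0], 1], [[0, 0, 0.6], [0, 0, 0], 1], [[0, 0, 0.6], [0, 0, 0], 1], [[0, 0, 0.6], [0, 0, 0], 1], [[0, 0, 0.2], [0, 0, 0], 1]]}}

```text
t: 13.88
eef_pos: [490.4, 212.9, 49.6]
tcp_rot: [-1.579, -0.001, -1.586]
ft_force: [-6.1, 0.5, 9.5]
opening: 0.21
```

```bash
python3 s.py -42 0 50
```

```text
TCP in stand [-56.31  -0.56  49.59]
t 13.88 tcp [490.39 212.93  49.59] F [-6.15  0.48  9.48] open 0.21 
now-frame shift cm [-0.06 -0.05  1.43] | final-frame shift cm [-0.06 -0.04  1.43] | turn deg [ 0.48 -0.05  0.03] | q [0.29 0.6  1.93 0.   0.62 0.3 ]
```

Emit:
{"op": "apply_moves", "data": {"increments": [[[0, 0, 0.4], [0.3, 0, 0], 1], [[0, 0, 0.4], [0.2, 0, 0], 1], [[0, 0, 0.3], [0, 0, 0], 1], [[0, 0, 0.2], [0, 0, 0], 1], [[0, 0, 0.2], [0, 0, 0], 1]]}}

```text
t: 14.5
eef_pos: [501.3, 212.4, 49.6]
tcp_rot: [-1.579, -0.002, -1.585]
ft_force: [-8.0, 0.5, 10.6]
opening: 0.211
```

```bash
python3 s.py -42 0 50
```

```text
TCP in stand [-45.35  -0.96  49.59]
t 14.5 tcp [501.34 212.37  49.59] F [-7.96  0.54 10.56] open 0.211 
now-frame shift cm [-0.1  -0.04  0.33] | final-frame shift cm [-0.1  -0.04  0.33] | turn deg [ 0.47 -0.03  0.14] | q [0.28 0.61 1.9  0.   0.64 0.29]
```

Emit:
{"op": "apply_moves", "data": {"increments": [[[0, 0, 0.3], [0, 0, 0], 1], [[0, 0, 0.3], [0, 0, 0], 1], [[0, 0, 0.3], [0, 0, 0], 1], [[0, 0, 0.2], [0, 0, 0], 1], [[0, 0, 0.2], [0, 0, 0], 1]]}}

```text
t: 15.12
eef_pos: [504.6, 212.2, 49.8]
tcp_rot: [-1.599, -0.005, -1.585]
ft_force: [-11.8, 0.5, 13.0]
opening: 0.212
```

```bash
python3 s.py -42 0 50;  python3 - <<'E'
from m import *
p=read_camera('wrist'); save(p,'w5.png',scale=1.5)
E
```

```text
TCP in stand [-42.12  -1.13  49.78]
t 15.12 tcp [504.57 212.16  49.78] F [-11.85   0.54  13.02] open 0.212 
now-frame shift cm [-0.11 -0.02  0.01] | final-frame shift cm [-0.11 -0.02  0.01] | turn deg [1.63 0.01 0.3 ] | q [0.28 0.62 1.88 0.   0.67 0.29]
```

View pics/w5.png

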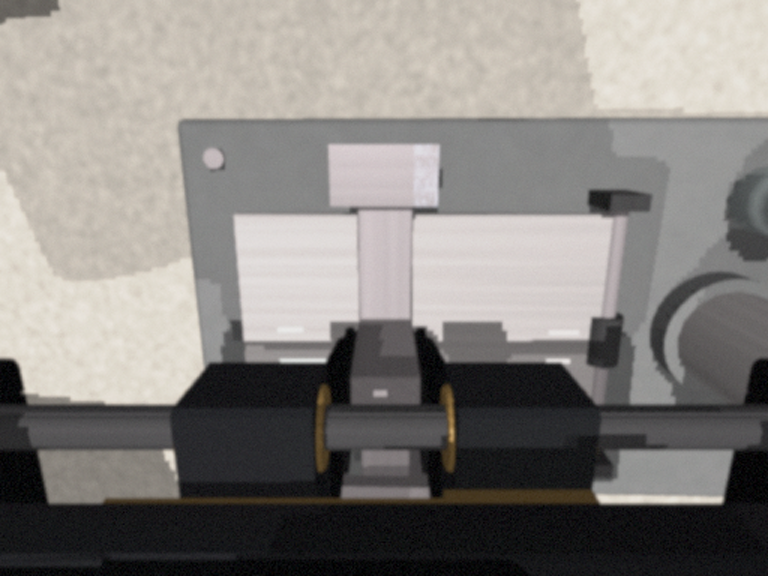

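Ninth picture: the bar is under the hook, with its right edge at 413 px meeting the start of the upright at 413 px. One firmer push will confirm the stop.

Emit:
{"op": "apply_moves", "data": {"increments": [[[0, 0, 0.3], [1.5, 0, 0], 1], [[0, 0, 0.4], [0.5, 0, 0], 1], [[0, 0, 0.4], [0.5, 0, 0], 1], [[0, 0, 0.4], [0.3, 0, 0], 1], [[0, 0, 0.3], [0, 0, 0], 1]]}}

```text
t: 15.8
eef_pos: [504.4, 211.9, 49.5]
tcp_rot: [-1.587, -0.011, -1.584]
ft_force: [-14.3, 1.3, 14.6]
opening: 0.211
```

```bash
python3 s.py -42 0 50
```

```text
TCP in stand [-42.27  -1.39  49.53]
t 15.8 tcp [504.41 211.9   49.53] F [-14.25   1.32  14.62] open 0.211 
now-frame shift cm [-0.14 -0.05  0.03] | final-frame shift cm [-0.14 -0.05  0.03] | turn deg [0.91 0.02 0.63] | q [ 0.28  0.61  1.89 -0.01  0.66  0.3 ]
```

Emit:
{"op": "apply_moves", "data": {"increments": [[[0, 0, 0], [0, 0, 0], 3], [[0, 0, 0], [0, 0, 0], 5], [[0, 0, 0], [0, 0, 0], 5], [[0, 0, 0], [0, 0, 0], 5], [[0, -1, 0], [0, 0, 0], 5]]}}

```text
t: 16.42
eef_pos: [505.3, 211.9, 58.7]
tcp_rot: [-1.586, -0.011, -1.584]
ft_force: [0.1, 0.3, -0.4]
opening: 0.524
```

Emit:
{"op": "apply_moves", "data": {"increments": [[[0, -3, 0], [0, 0, 0], 5], [[0, -5, 0], [0, 0, 0], 5], [[0, -6, 0], [0, 0, 0], 5], [[0, -5, 0], [0, 0, 0], 5], [[0, 0, 0], [0, 0, 0], 5]]}}

```text
t: 17.05
eef_pos: [508.4, 213.9, 258.3]
tcp_rot: [-1.583, -0.01, -1.585]
ft_force: [-0.0, -0.4, -0.5]
opening: 0.528
```

```bash
python3 s.py -42 0 240; python3 - <<'E'
from m import *
p,tp=marks('wrist',['keeper','plate_edge','mast_top','hooks']); save(p,'w6.png',scale=1.5)
for c in ('side','top'): p,_=marks(c,['keeper','mast_top','plate_edge','tin','vial','bottle','spare','pot_a'])
E
```

```text
TCP in stand [-38.27   0.62 258.25]
t 17.05 tcp [508.44 213.85 258.25] F [-0.02 -0.35 -0.53] open 0.528 
now-frame shift cm [ 0.04  1.83 -0.35] | final-frame shift cm [ 0.06  1.83 -0.37] | turn deg [0.69 0.01 0.58] | q [ 0.28  0.35  1.67 -0.01  1.13  0.3 ]
wrist keeper [(0.85, [504.0, 217.0, 35.0], [255.0, 159.0])]
wrist plate_edge [(0.67, [444.0, 216.0, 45.0], [204.0, 163.0])]
wrist mast_top [(0.68, [642.0, 211.0, 135.0], [403.0, 183.0]), (0.28, [547.0, 212.0, -1.0], [288.0, 158.0])]
wrist hooks [(0.75, [500.0, 215.0, 33.0], [252.0, 160.0]), (0.18, [501.0, 215.0, 39.0], [252.0, 162.0])]
side keeper [(0.93, [503.0, 213.0, 39.0], [238.0, 284.0]), (0.73, [471.0, -456.0, -1.0], [299.0, 142.0]), (0.57, [299.0, -168.0, 7.0], [338.0, 203.0])]
side mast_top [(0.53, [639.0, 210.0, 131.0], [182.0, 247.0])]
side plate_edge [(0.78, [449.0, 217.0, 42.0], [259.0, 290.0]), (0.49, [506.0, 211.0, 35.0], [237.0, 284.0])]
side tin [(0.55, [400.0, 13.0, -0.0], [294.0, 242.0])]
side vial [(0.53, [649.0, 268.0, 19.0], [173.0, 294.0])]
side bottle [(0.72, [751.0, 40.0, -0.0], [173.0, 223.0]), (0.18, [638.0, 210.0, 129.0], [182.0, 247.0])]
side spare [(0.66, [495.0, -223.0, -5.0], [279.0, 182.0])]
side pot_a [(0.41, [572.0, -253.0, 4.0], [258.0, 171.0])]
top keeper [(0.85, [470.0, -459.0, -1.0], [378.0, 206.0]), (0.61, [302.0, -168.0, 2.0], [297.0, 267.0]), (0.54, [505.0, 212.0, 40.0], [172.0, 214.0])]
top mast_top [(0.59, [639.0, 211.0, 128.0], [164.0, 166.0])]
top plate_edge [(0.81, [447.0, 217.0, 40.0], [171.0, 232.0])]
top tin [(0.61, [399.0, 11.0, -1.0], [238.0, 242.0])]
top vial []
top bottle [(0.57, [756.0, 39.0, 1.0], [221.0, 139.0])]
top spare [(0.59, [502.0, -227.0, 4.0], [307.0, 203.0])]
top pot_a [(0.63, [546.0, 212.0, 1.0], [174.0, 203.0]), (0.58, [559.0, -171.0, 4.0], [288.0, 188.0]), (0.49, [577.0, -254.0, 3.0], [312.0, 181.0])]
```

View pics/w6.png

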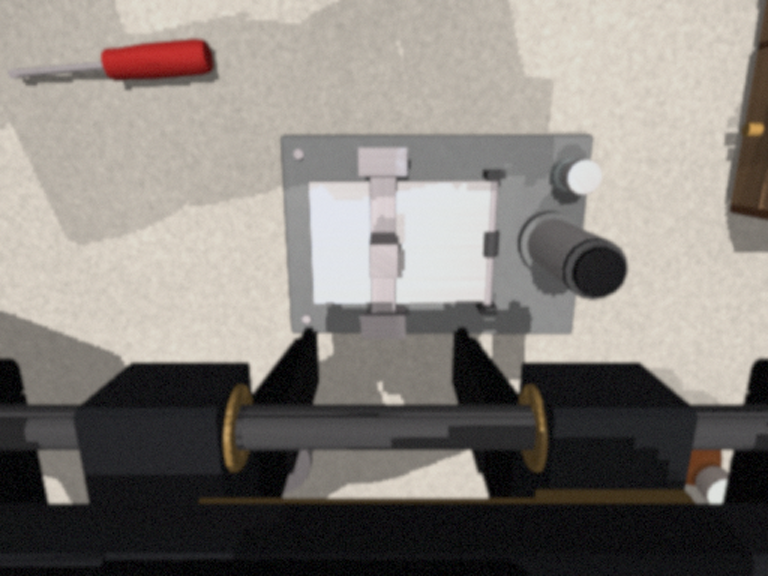

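Tenth picture: the bar runs square under both hooks, at (382,162) and (383,325). The plate is down with its edge about 42 mm above the table, the mast is home, and the gripper is clear.

```bash
python3 -c "
from h import *
print(env.job_done()); print(readout.state()['t'])"
```

```text
the job is handed in; nothing more can be done
None
the job is handed in; nothing more can be done
```

The stand is folded down and the job is handed in, at about 17.5 s of the 64 s allowed.

- **Mast:** I pushed it home with the closed fingers, the inner tube first and then the middle one. I was about 10 mm off the cap's centre, but it still went fully down. It stopped at 131 mm above the table under about 31 N, and the cameras put the top at 128–135 mm.
- **Keeper:** I took the long grey bar, the far one on the mat (measured 150 mm), pressed the plate level and slid the bar in until it met the hook uprights. The tool stopped at stand x = -42, y = -1.
- **After letting go:** The bar lies square under both hooks. The plate stays down, with its edge at 40–45 mm against about 98 mm when raised. The gripper is clear, with the tool force back near zero.
- **Everything else:** In the last pictures the tin, bottle, spare bar and vial were where they began, to within the networks' error, and so were the pots. The purple and turquoise bars, which I left alone, still showed in place. I did not measure the screwdriver or the wax puck again.

The networks missed the vial in the last top view, and they also labelled the purple and turquoise bars as keepers, which I had expected and ignored. No check contradicted the result. The largest force I saw was about 34 N at the wrist, on the fingers.

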